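# Load a furniture foot into the boring machine's feed track

### The arm

A 6-joint arm with a two-finger parallel gripper is mounted at the origin on the work surface. World frame = base frame: x ahead of the robot, y to its left, z up, the work surface at z = 0. Lengths are in m, angles in degrees, forces in N, time in s.
With the tool pointing down it reaches from about 0.4 to 0.825 m from the base axis. Payload 7 kg.
Tool frame: the origin (TCP) lies midway between the tips of the shut fingers; the grasp point (between the pads) lies 19 mm behind it; z points along the fingers, y is the line along which they close (so a half turn about z gives the same grasp; the last joint's range is limited). The gripper opens to 88 mm and grips with 3 to 60 N. Pads are 19 mm wide; open, the fingers measure 130 mm over their backs; the gripper's body (78 mm by 193 mm) begins 47 mm behind the grasp point.
Start: joints at [82.913, 20.546, 0.682, 0, -70.136, -16.507], TCP at [0.27, 0.619, 0.227] pointing down, gripper open.
Joint ranges: [-176.03, 176.03], [-82.01, 121.73], [-58.28, 71.71], [-173.87, 95.51], [-174.79, -0.11], [-173.66, 173.66]. Speed limits (degrees/s): [136.94, 136.94, 172.46, 180, 180, 180].

### API

Orientations are given as [roll, pitch, yaw] about the fixed x, y, z axes, in that order (R = Rz(yaw) Ry(pitch) Rx(roll)).
In Python, from plant import ctrl gives the robot as it stands. The module is installed in compiled form; this text tells all that it offers.
- The arm moves only by the tool send_rows, never from a script. Its argument "plan" is a list that holds one entry, the list of rows, each a list of 6 numbers: the shift along the tool's x, y, z in normalised numbers (1 is 30 cm), then the turn, a rotation vector about the tool's x, y, z in a scale on which 1.0 is 45 degrees. A call has 1 to 8 rows; each row is the pose to reach, as a shift and turn from the pose commanded when the call began, along the tool's axes at that moment; what a row does not reach only later rows make up. A row lasts 1/12 s, in which the tool goes at most 41.7 mm and 7.16 degrees, less where a joint would pass 70% of its speed; a pose out of reach is approached as far as the arm can. A shift or turn number past 1, either way, is cut back to 1. A call with a gripper value outside its range is refused whole. "fingers" is the opening, from 0 (shut) to 1 (fully open), set as the call begins (left out, the last holds). The fingers move at their own pace and stop on an object; the grip force is fixed at half the most. Time passes only in rows, so rows that repeat a pose let the fingers close. It gives the time, the measured TCP pose, the force, the opening and the grip force at its end, in the units of the state.
- ctrl.get_obs(): the state, without advancing time (a new reading comes with each control period).
- ctrl.snapshot(name): name is "side" or "top"; returns a dict with "img" (384x512x3 uint8, red, green, blue), "K" (3x3 intrinsics, pixels), "pose" (4x4, takes a point from camera to world coordinates). Camera axes: x right, y down, z forward; pixel columns grow to the right and rows downward; lengths in m; the calibration is good to about 2 mm. A picture is of the moment at which its call begins. There is no depth.
- ctrl.close_job(): hands the job in; it is judged then, once.
The state is a dict: "clock": time; "joint_pos": joint angles; "qvel": joint speeds; "tau": joint torques, N m; "tool_pos": TCP position; "orientation": TCP orientation; "force": force on the tool from outside, world axes, zero at the start; "moment": the same for the moment, N m; "opening": finger opening in m; "gripper_force": force on a finger pad.
Only numpy, scipy, OpenCV 4.12 (cv2) and the standard library are available. Lean on these libraries where they do the work, as an engineer would, in place of code of your own. Each camera call takes 0.05 s, during which the arm holds its last target. There are 200 camera calls.

### The job

Load the short oblong wooden foot, not the long or the round one, into the feed track of the small boring machine. Pull the sprung follower fully back by its wooden handle until it stays open by itself, set the foot upright on the floor of the open track with its long side along the track, then push the handle off its catch so that the follower springs shut and clamps the foot squarely against the stop plate by the motor.

Things in the scene. Friction and masses are not known exactly. Their poses are not given: they have to be found in the camera images.
- feeder: Fixed boring machine with an open steel track. Origin: track centre line at the stop plate's inner face, on the bench. +x along the track, away from the stop plate (pull-back way), z up. Track floor 12 mm up, 54 mm wide; walls 10 mm thick, tops 30 mm up, like the rear plate at x 200-212 mm. Stop plate 20 mm thick, top 57 mm up; motor behind it to x -143 mm, top 76 mm up. Base 130 mm wide.
- handle (a point): Top centre of the follower's handle, an upright dark wooden tab 14 mm thick (along the track) x 36 mm wide (across), from 30 to 74 mm above the bench; this point is 74 mm up, at feeder x = 85 mm + joint value. The follower's slab, 30 mm high like the walls, runs from its flat front face 70 mm ahead of the handle centre (towards the stop plate) to 20 mm behind it. Axes as the feeder's.
- follower (a joint): Follower's pull-back in m: 0 closed (its face 15 mm from the stop plate) to 0.072 fully back (87 mm). An over-centre spring shuts it with 6 N at 0, 4 N at 0.035, none at 0.060; beyond that it holds itself open with up to 2 N. Pushed from there to below 0.055 it snaps shut by itself. About 0.045 with the foot clamped.
- foot: Short light-wood furniture foot, 60-140 g, standing loose: oblong base 60 (x) x 36 (y) x 24 mm high; on it a centred square neck 30 x 30 mm, 24 to 56 mm up, to grip. Origin: centre of underside; x along the 60 mm side, z up. Clamped, its origin is 30 mm from the stop plate. Bystanders: a foot with the same neck on a 110 mm long base, a round turned foot 60 mm across, a dark honing stone.
There are look-alikes about, which are no part of the job. Leave any blue, orange or pink look-alike of the foot alone.

How it is judged:
By the outcome, as a careful person would: the job done as asked, in the order asked, and still so for the second after the job is handed in, with the robot touching nothing.
It also fails if it takes over 61 s, if anything falls off the work surface, if the arm or the gripper's body presses on something with over 40 N, if the wrist force passes 120 N, or if a joint passes its speed limit or range.

## Working session

There is one attempt and no reset: what is moved stays moved. The work goes in short steps, Python scripts to look and compute and a tool call to move; the robot and the scene stay as the last step left them, time stands still between calls to the robot, and variables do not carry over. Pictures are saved under pics/ and viewed, at most 10 in all, crops included, and the job is handed in when it is done.

Besides the shell and the picture viewer there is one more tool, called by a JSON object that holds its "op" and its "data". send_rows: Moves the arm, as the interface text tells. Its arguments: {"type":"object","properties":{"plan":{"type":"array","items":{"type":"array","items":{"type":"array","items":{"type":"number"}}}},"fingers":{"type":"number"}},"required":["plan"]}

```bash
mkdir -p pics
python3 - <<'E'
from plant import ctrl
import cv2
for n in("top","side"):
    s=ctrl.snapshot(n); cv2.imwrite(f"pics/{n}0.png",s["img"][:,:,::-1]); print(n,s["K"].tolist(),s["pose"].round(4).tolist())
print(ctrl.get_obs())
E
```

```text
top [[429.670985031745, 0.0, 255.84425090067373], [0.0, 429.670985031745, 188.4316863599448], [0.0, 0.0, 1.0]] [[0.0285, -0.9941, 0.1045, 0.5079], [-0.9991, -0.0316, -0.0277, -0.051], [0.0308, -0.1036, -0.9941, 0.9274], [0.0, 0.0, 0.0, 1.0]]
side [[420.6565823537861, 0.0, 250.13491852069737], [0.0, 420.6565823537861, 193.88602658909323], [0.0, 0.0, 1.0]] [[0.8401, -0.2708, 0.47, 0.1844], [-0.5425, -0.4175, 0.729, -0.6917], [-0.0012, -0.8674, -0.4976, 0.485], [0.0, 0.0, 0.0, 1.0]]
{'clock': 0.1, 'joint_pos': array([ 8.29126450e+01,  2.05869071e+01,  6.41242634e-01, -1.98574833e-02,
       -7.01356290e+01, -1.65060000e+01]), 'qvel': array([ 0.0211643 , -0.13279118,  0.031008  ,  0.14866506,  0.02277257,
        0.01660018]), 'tau': array([-1.64334186e-03, -5.84162915e+01,  2.93750560e+01,  7.01557875e+00,
        1.01603186e-02, -5.76525213e-05]), 'tool_pos': array([0.27001251, 0.61818046, 0.22573135]), 'orientation': array([ 1.79916752e+02, -5.19995511e-03, -2.36001119e+01]), 'force': array([ 0.3346236 , -0.17238989,  0.33148877]), 'moment': array([ 2.72583226e-05, -1.74043572e-02,  2.72411493e-03]), 'gripper_force': 0.0, 'opening': 0.0877848866829348}
```

View pics/top0.png

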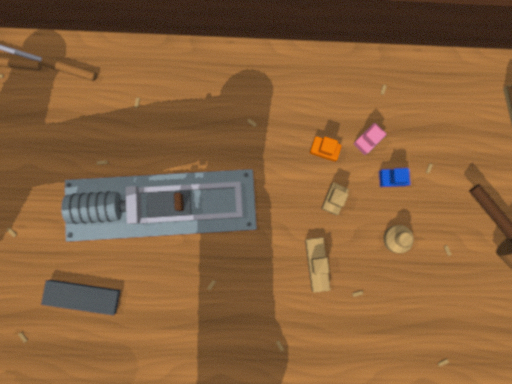

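View pics/side0.png

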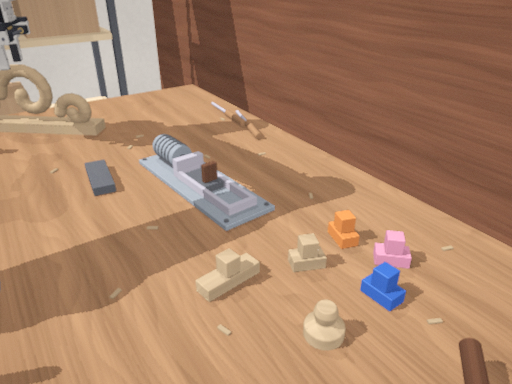

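The top view shows the feeder from (65,210) to (255,205), with its handle at (179,201). The short foot is at (336,198), the long one at (318,265) and the round one at (399,239). The side view shows the short foot at (307,253) and the handle at (209,172).

```bash
cat > h.py <<'E'
import numpy as np, cv2
from plant import ctrl
def ray(s,uv,z):
    p=np.asarray(uv,float).reshape(-1,2); d=np.c_[p,np.ones(len(p))]@np.linalg.inv(s["K"]).T@s["pose"][:3,:3].T
    o=s["pose"][:3,3]; return o+d*((z-o[2])/d[:,2])[:,None]
def proj(s,X):
    X=np.atleast_2d(X); c=(X-s["pose"][:3,3])@s["pose"][:3,:3]; q=c@s["K"].T; return q[:,:2]/q[:,2:]
E
python3 - <<'E'
from h import *
s=ctrl.snapshot("top"); im=s["img"]
def up(a,f): return cv2.resize(a,None,fx=f,fy=f,interpolation=cv2.INTER_CUBIC)
a=up(im[160:250,55:265],3.8); b=up(im[175:220,310:365],5.5)
t=ctrl.snapshot("side")["img"]; c=up(t[225:280,280:335],4.5)
W=np.zeros((600,800,3),np.uint8); W[:a.shape[0],:a.shape[1]]=a; W[345:345+b.shape[0],:b.shape[1]]=b; W[345:345+c.shape[0],320:320+c.shape[1]]=c
d=up(t[130:225,135:275],1.6); d=d[:600-345,:220]; W[345:345+d.shape[0],575:575+d.shape[1]]=d
cv2.imwrite("pics/crop1.png",W[:,:,::-1])
hsv=cv2.cvtColor(im,cv2.COLOR_RGB2HSV)
for p in [(336,198),(340,205),(330,185),(345,215),(318,250),(321,266),(350,198),(179,201),(72,180),(135,190)]: print(p,hsv[p[1],p[0]],im[p[1],p[0]])
E
```

```text
(336, 198) [ 19 118 186] [186 154 100]
(340, 205) [ 18 115 179] [179 146  98]
(330, 185) [ 15 136 118] [118  87  55]
(345, 215) [ 15 155 160] [160 110  63]
(318, 250) [ 19 117 140] [140 117  76]
(321, 266) [ 19 118 190] [190 157 102]
(350, 198) [ 14 156 150] [150 102  58]
(179, 201) [ 13 161  84] [84 54 31]
(72, 180) [105  14 108] [102 105 108]
(135, 190) [120  13 119] [113 113 119]
```

View pics/crop1.png

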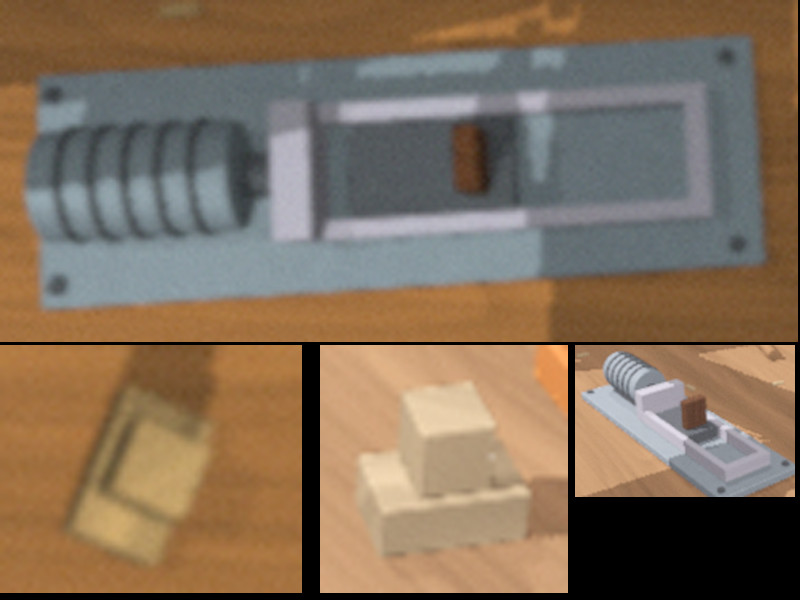

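The crop shows the rear-plate outer corners, stop-plate top, handle top and the foot's neck-top corners, so I'll turn them into points.

Run:
```python
from h import *
s=ctrl.snapshot("top"); t=ctrl.snapshot("side")
f=lambda p:(np.array(p)-.0)/3.8+[55,160]
rear=ray(s,f([(707,83),(713,214)]),.030); stop=ray(s,f([(270,102),(312,100),(314,238),(272,240)]),.057); hd=ray(s,f([(453,124),(481,124),(487,192),(458,193)]),.074)
print("rear",rear.round(4).tolist()); print("stop",stop.round(4).tolist()); print("hd",hd.round(4).tolist(),hd.mean(0))
si=stop[1:3].mean(0); r=rear.mean(0); d=(r-si)[:2]; print("len",np.linalg.norm(d),"yaw",np.degrees(np.arctan2(d[1],d[0])), "hdist", np.linalg.norm((hd.mean(0)-si)[:2]))
st=ray(s,f([(703,98),(706,197)]),.03)
# side rear plate, neck
n=lambda p:np.array(p)/4.5+[280,225]
neck=ray(t,n([(400,390),(475,382),(495,427),(412,440)]),.056); print("neck side",neck.round(4).tolist(),neck.mean(0))
base=ray(t,n([(383,553),(527,538)]),0); d=base[1]-base[0]; print("base edge",base.round(4).tolist(),np.linalg.norm(d),np.degrees(np.arctan2(d[1],d[0])))
m=lambda p:(np.array(p)-[0,345])/5.5+[310,175]
bt=ray(s,m([(135,385),(68,530),(160,565)]),.024);print("base top",bt.round(4).tolist())
nk=ray(s,m([(136,410),(213,428),(178,518),(103,490)]),.056);print("neck top",nk.round(4).tolist(),nk.mean(0))
hsv=cv2.cvtColor(s["img"],cv2.COLOR_RGB2HSV)
M=((hsv[:,:,0]>=17)&(hsv[:,:,0]<=23)&(hsv[:,:,1]<140)).astype(np.uint8); M[:,:310]=0;M[:170]=0;M[222:]=0;M[:,365:]=0
B=M*(hsv[:,:,2]>165).astype(np.uint8)
for k in(M,B):
    c=max(cv2.findContours(k,0,2)[0],key=cv2.contourArea); print(cv2.minAreaRect(c),cv2.contourArea(c))
```

```text
rear [[0.6151, -0.0445, 0.03], [0.5429, -0.0501, 0.03]]
stop [[0.5943, 0.187, 0.057], [0.5961, 0.1649, 0.057], [0.523, 0.1597, 0.057], [0.5213, 0.1816, 0.057]]
hd [[0.5841, 0.087, 0.074], [0.5845, 0.0724, 0.074], [0.5491, 0.0677, 0.074], [0.5482, 0.0826, 0.074]] [0.56646846 0.07742893 0.074     ]
len 0.2104951621011271 yaw -84.68067642068864 hdist 0.08514263551663867
neck side [[0.55, -0.4259, 0.056], [0.5718, -0.4361, 0.056], [0.5626, -0.4519, 0.056], [0.538, -0.442, 0.056]] [ 0.55558979 -0.43896687  0.056     ]
base edge [[0.5415, -0.4372, 0.0], [0.5841, -0.4578, 0.0]] 0.04733534336777117 -25.837500196951165
base top [[0.6213, -0.2434, 0.024], [0.5644, -0.218, 0.024], [0.552, -0.2537, 0.024]]
neck top [[0.6079, -0.2371, 0.056], [0.6021, -0.266, 0.056], [0.5681, -0.2531, 0.056], [0.5776, -0.225, 0.056]] [ 0.58893816 -0.24530826  0.056     ]
((335.5948486328125, 198.61209106445312), (19.695964813232422, 29.281339645385742), 23.198591232299805) 504.5
((339.7930908203125, 196.0172576904297), (13.741456031799316, 16.526885986328125), 21.801406860351562) 163.0
```

```bash
cat >> h.py <<'E'
from scipy.spatial.transform import Rotation as R
def rel(a,b):
    "a,b=(x,y,z,yaw) tool-down poses; shift cm in tool axes, turn deg"
    Ra=R.from_euler('xyz',[180,0,a[3]],degrees=True); Rb=R.from_euler('xyz',[180,0,b[3]],degrees=True)
    return (Ra.inv().apply(np.subtract(b[:3],a[:3]))*100).round(2),(Ra.inv()*Rb).as_rotvec(degrees=True).round(1)
O=np.array([.5596,.1623]); YAW=-85.
def fd(x,y=0):
    c,s=np.cos(np.radians(YAW)),np.sin(np.radians(YAW)); return O+[c*x-s*y,s*x+c*y]
E
python3 - <<'E'
from h import *
t=ctrl.snapshot("side")
n=lambda p:(np.array(p)-[320,345])/4.5+[280,225]
neck=ray(t,n([(400,390),(475,382),(495,427),(412,440)]),.056); print("neck side",neck.round(4).tolist(),neck.mean(0))
base=ray(t,n([(383,553),(527,538)]),0); d=base[1]-base[0]; print("base edge",base.round(4).tolist(),np.linalg.norm(d),np.degrees(np.arctan2(d[1],d[0])))
# feeder check in side: crop 1.6, offset (135,130)
g=lambda p:(np.array(p)-[575,345])/1.6+[135,130]
print(ray(t,g([(769,460),(722,481)]),.03).round(4).tolist(), proj(t,[[*fd(.212,.037),.03],[*fd(.212,-.037),.03]]), g([(769,460),(722,481)]))
h=[*fd(.085),.13,5]; print(h)
print(rel((.27,.619,.227,-23.6),h))
E
```

```text
neck side [[0.5811, -0.2301, 0.056], [0.6091, -0.2419, 0.056], [0.5962, -0.2685, 0.056], [0.5648, -0.2578, 0.056]] [ 0.58778312 -0.24959041  0.056     ]
base edge [[0.5591, -0.2521, -0.0], [0.6123, -0.2758, 0.0]] 0.05820824003366279 -24.04869044229
[[0.6066, -0.0605, 0.03], [0.5291, -0.0711, 0.03]] [[255.6563303  197.79311867]
 [227.34071371 209.04990009]] [[256.25  201.875]
 [226.875 215.   ]]
[np.float64(0.567008238133551), np.float64(0.07762345066220162), 0.13, 5]
(array([48.89, 37.72,  9.7 ]), array([  0. ,   0. , -28.6]))
```

The rows are not in the units I measure in: shifts go in shares of 30 cm and turns go in shares of 45 degrees. I convert before sending: 24.5 cm is 0.8167, 21.5 cm is 0.7167, -28.6 degrees is -0.6356.

{"op": "send_rows", "data": {"plan": [[[0.1,0.0767,0,0,0,-0.0778],[0.2167,0.1667,0,0,0,-0.1556],[0.3167,0.2433,0,0,0,-0.2333],[0.4167,0.32,0,0,0,-0.3111],[0.5167,0.4,0,0,0,-0.4],[0.6167,0.4767,0.0333,0,0,-0.4889],[0.7167,0.5533,0.0667,0,0,-0.5667],[0.8167,0.6333,0.0833,0,0,-0.6356]]], "fingers": 0.7}}

```text
clock: 1.02
tool_pos: [0.4188, 0.3444, 0.2009]
orientation: [180.0, 0.0, 5.2]
force: [0.8, -0.2, 1.0]
opening: 0.0616
gripper_force: 0.0
```

Run:
```python
from h import *
o=ctrl.get_obs(); print(o["clock"],o["tool_pos"],o["orientation"],o["joint_pos"],o["opening"])
s=(.27,.619,.227,-23.6); sh=R.from_euler('xyz',[180,0,-23.6],degrees=True).apply([.245,.19,.025]); p=np.array(s[:3])+sh; print(p)
print(rel((*p,5),[*fd(.085),.13,5]))
t=ctrl.snapshot("side"); im=t["img"]; hsv=cv2.cvtColor(im,cv2.COLOR_RGB2HSV)
print("handle top px",proj(t,[[*fd(.085+a,b),.074] for a in(-.007,.007) for b in(-.018,.018)]).round(1).tolist())
M=((hsv[:,:,2]<110)&(hsv[:,:,1]>100)).astype(np.uint8);M[:,:195]=0;M[:,225:]=0;M[:150]=0;M[192:]=0
c=max(cv2.findContours(M,0,2)[0],key=cv2.contourArea);print(cv2.boundingRect(c),cv2.approxPolyDP(c,1.5,True)[:,0].tolist())
```

```text
1.0167 [0.41884261 0.34443951 0.20086682] [1.79996075e+02 2.45419376e-02 5.19830045e+00] [ 6.01325156e+01  9.18409289e+00 -1.82676716e+01 -2.00917549e-02
 -6.25655496e+01  3.50750453e+01] 0.061626952635867205
[0.41844255 0.34680557 0.202     ]
(array([12.45, 28.11,  7.2 ]), array([0., 0., 0.]))
handle top px [[199.2, 164.6], [212.7, 160.3], [202.5, 166.8], [216.1, 162.4]]
(204, 164, 13, 18) [[215, 164], [204, 168], [205, 181], [216, 177]]
```

In the tool's units: 28.1 cm is 0.9367, 7.2 cm is 0.24.

{"op": "send_rows", "data": {"plan": [[[0.05,0.1167,0.03,0,0,0],[0.1033,0.2333,0.06,0,0,0],[0.1567,0.35,0.09,0,0,0],[0.2067,0.4667,0.12,0,0,0],[0.26,0.5833,0.15,0,0,0],[0.3133,0.7,0.18,0,0,0],[0.3667,0.8267,0.2133,0,0,0],[0.4133,0.9367,0.24,0,0,0]]]}}

```text
clock: 1.73
tool_pos: [0.5674, 0.0753, 0.1292]
orientation: [-180.0, -0.0, 5.0]
force: [0.0, 0.1, -0.0]
opening: 0.0609
gripper_force: 0.0
```

Run:
```python
from h import *
a=ctrl.snapshot("top")
o=ctrl.get_obs(); p=o["tool_pos"];print(o["clock"],p,o["orientation"],o["joint_pos"],o["opening"])
print(rel((*p,5),[*fd(.085),.045,5]))
```

```text
1.7833 [0.56838684 0.07080742 0.1272733 ] [1.79903849e+02 1.36175887e-01 4.84783346e+00] [ 2.66920145e+01  1.59417665e+01 -1.99944362e+01  4.75500629e-02
 -5.42259812e+01  6.81280814e+01] 0.06169863592334531
(array([-0.08, -0.69,  8.23]), array([0., 0., 0.]))
```

In the tool's units: 9.2 cm is 0.3067, 8.8 cm is 0.2933.

{"op": "send_rows", "data": {"plan": [[[0,0,0,0,0,0],[0,0,0.0667,0,0,0],[0,0,0.1333,0,0,0],[0,0,0.2,0,0,0],[0,0,0.2667,0,0,0],[0,0,0.2933,0,0,0],[0,0,0.3067,0,0,0],[0,0,0.3067,0,0,0]]]}}

```text
clock: 2.45
tool_pos: [0.5665, 0.0777, 0.0373]
orientation: [180.0, 0.0, 5.0]
force: [-0.5, -0.7, 1.0]
opening: 0.0614
gripper_force: 0.0
```

Run:
```python
from h import *
t=ctrl.snapshot("side"); a=ctrl.snapshot("top")
o=ctrl.get_obs(); print(o["tool_pos"],o["force"])
W=np.hstack([cv2.resize(t["img"][110:230,130:290],(640,480))[:, :400],cv2.resize(a["img"][150:250,120:220],(400,400)).__array__()[:,:] if 0 else cv2.resize(a["img"][140:260,130:230],(400,480))])
cv2.imwrite("pics/h1.png",W[:,:,::-1])
```

```text
[0.56736178 0.07781719 0.0385889 ] [0.06489051 0.69438659 0.93894278]
```

View pics/h1.png

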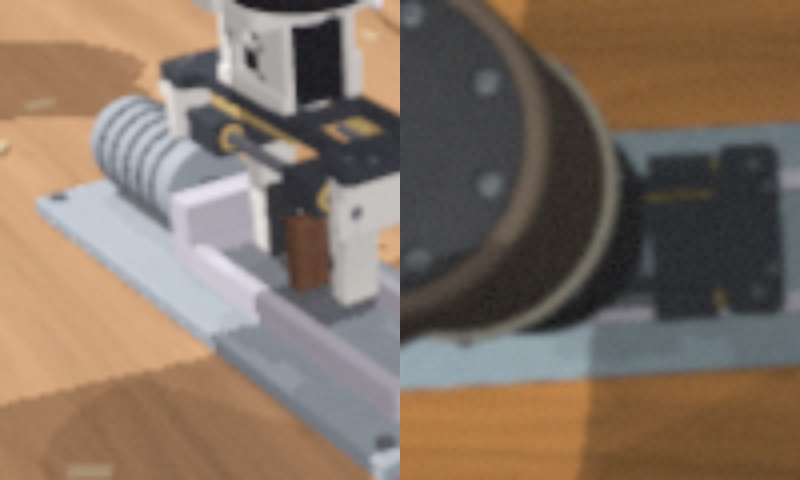

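The left crop (side view) shows the brown handle at about (308,250), between the two fingers at (268,220) and (350,260). The alignment is good, so I'll close and then pull along tool +y.

{"op": "send_rows", "data": {"plan": [[[0,0,0,0,0,0],[0,0,0,0,0,0],[0,0,0,0,0,0],[0,0,0,0,0,0],[0,0,0,0,0,0],[0,0,0,0,0,0]]], "fingers": 0}}

```text
clock: 3.05
tool_pos: [0.5667, 0.0772, 0.0377]
orientation: [-180.0, -0.0, 5.0]
force: [-0.0, -0.3, -0.2]
opening: 0.0271
gripper_force: 0.0
```

In the tool's units: 6.4 cm is 0.2133, 5.7 cm is 0.19.

{"op": "send_rows", "data": {"plan": [[[0,0.0333,0,0,0,0],[0,0.0667,0,0,0,0],[0,0.1,0,0,0,0],[0,0.1333,0,0,0,0],[0,0.1667,0,0,0,0],[0,0.19,0,0,0,0],[0,0.2133,0,0,0,0],[0,0.2133,0,0,0,0]]]}}

```text
clock: 3.72
tool_pos: [0.573, 0.0124, 0.0378]
orientation: [180.0, -0.1, 5.0]
force: [3.2, -0.4, -1.0]
opening: 0.014
gripper_force: 30.0
```

{"op": "send_rows", "data": {"plan": [[[0,0.01,0,0,0,0],[0,0.0167,0,0,0,0],[0,0.0233,0,0,0,0],[0,0.0267,0,0,0,0],[0,0.0267,0,0,0,0],[0,0.0267,0,0,0,0]]]}}

```text
clock: 4.22
tool_pos: [0.5735, 0.0073, 0.0377]
orientation: [-179.9, -0.1, 5.0]
force: [1.9, 9.1, 0.1]
opening: 0.014
gripper_force: 30.0
```

In the tool's units: 0.6 cm is 0.02.

{"op": "send_rows", "data": {"plan": [[[0,0.02,0,0,0,0],[0,0.02,0,0,0,0],[0,0.02,0,0,0,0],[0,0.02,0,0,0,0],[0,0.02,0,0,0,0],[0,0.02,0,0,0,0],[0,0.02,0,0,0,0],[0,0.02,0,0,0,0]]], "fingers": 0.7}}

```text
clock: 4.88
tool_pos: [0.5733, -0.0008, 0.0374]
orientation: [180.0, 0.0, 5.0]
force: [-0.5, 0.9, 0.2]
opening: 0.0594
gripper_force: 0.0
```

In the tool's units: -12 cm is -0.4, -9 cm is -0.3.

{"op": "send_rows", "data": {"plan": [[[0,0,-0.0333,0,0,0],[0,0,-0.1,0,0,0],[0,0,-0.2,0,0,0],[0,0,-0.3,0,0,0],[0,0,-0.4,0,0,0],[0,0,-0.4,0,0,0],[0,0,-0.4,0,0,0]]]}}

```text
clock: 5.47
tool_pos: [0.5747, -0.0002, 0.1605]
orientation: [-179.9, -0.3, 5.0]
force: [-1.0, -0.5, -0.2]
opening: 0.0609
gripper_force: 0.0
```

Run:
```python
from h import *
o=ctrl.get_obs(); p=o["tool_pos"];print(p,o["orientation"])
f=(.5875,-.248,.13,-24); print(rel((*p,5),f))
```

```text
[ 5.74711731e-01 -2.34989108e-04  1.60490414e-01] [-179.94288043   -0.27997438    5.00405381]
(array([-0.89, 24.79,  3.05]), array([ 0., -0., 29.]))
```

In the tool's units: 24.8 cm is 0.8267, 2.8 cm is 0.0933, 29 degrees is 0.6444.

{"op": "send_rows", "data": {"plan": [[[0,0.1,0,0,0,0.0889],[-0.0067,0.2167,0,0,0,0.1778],[-0.0133,0.3333,0,0,0,0.2667],[-0.0167,0.45,0,0,0,0.3556],[-0.02,0.5667,0.0167,0,0,0.4444],[-0.0233,0.6833,0.0333,0,0,0.5333],[-0.0267,0.7833,0.0667,0,0,0.6222],[-0.03,0.8267,0.0933,0,0,0.6444]]]}}

```text
clock: 6.13
tool_pos: [0.5852, -0.2515, 0.128]
orientation: [180.0, 0.1, -24.4]
force: [0.3, -0.3, -0.1]
opening: 0.0613
gripper_force: 0.0
```

{"op": "send_rows", "data": {"plan": [[[0,0,0,0,0,0],[0,0,0,0,0,0],[0,0,0,0,0,0]]]}}

```text
clock: 6.38
tool_pos: [0.5859, -0.2477, 0.1292]
orientation: [180.0, 0.1, -23.9]
force: [0.6, 0.6, 0.8]
opening: 0.0612
gripper_force: 0.0
```

Run:
```python
from h import *
t=ctrl.snapshot("top"); sd=ctrl.snapshot("side")
o=ctrl.get_obs(); p=o["tool_pos"];print(p,o["orientation"])
print(rel((*p,-24),(.5875,-.248,.032,-24)))
W=np.hstack([cv2.resize(sd["img"][170:290,230:350],(480,480)),cv2.resize(t["img"][160:250,55:135+25],(320,275),) if 0 else cv2.resize(t["img"][165:245,110:270],(320,160)).repeat(3,0)]) 
cv2.imwrite("pics/f1.png",W[:,:,::-1])
```

```text
[ 0.58647308 -0.24726316  0.12998619] [-1.79991509e+02 -2.57067225e-02 -2.38889378e+01]
(array([0.12, 0.03, 9.8 ]), array([0., 0., 0.]))
```

View pics/f1.png

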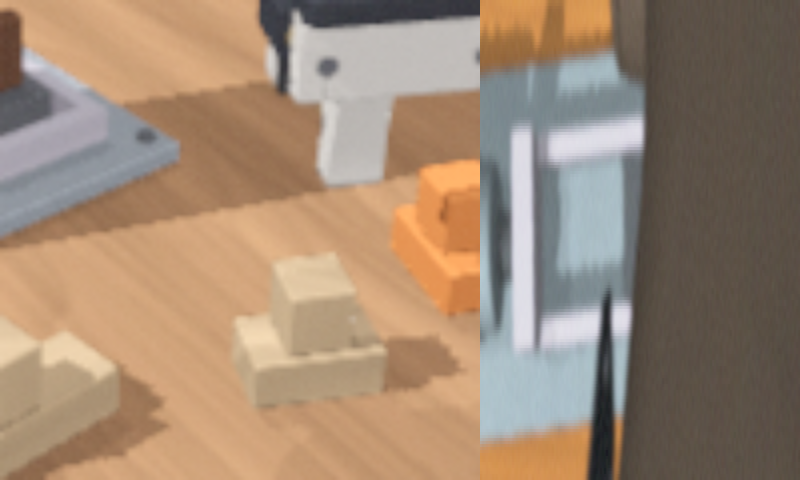

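Run:
```python
from h import *
t=ctrl.snapshot("side")
c=lambda X:((proj(t,X)-[230,170])*4).round(0).tolist()
print("TCP",c([.5865,-.2473,.13]),"near tip inner/outer",c([[.5865-.407*a,-.2473-.914*a,.13] for a in(.03,.051)]),"far",c([[.5865+.407*a,-.2473+.914*a,.13] for a in(.03,.051)]),"neck top",c([.5875,-.248,.056]))
```

```text
TCP [[318.0, 128.0]] near tip inner/outer [[339.0, 167.0], [354.0, 196.0]] far [[298.0, 93.0], [286.0, 69.0]] neck top [[309.0, 276.0]]
```

The projection predicts the near fingertip at (346,180) and the neck top at (309,276), and both match the picture. I'll go down and grip.

In the tool's units: 10 cm is 0.3333, 9 cm is 0.3.

{"op": "send_rows", "data": {"plan": [[[0.0033,0,0.0833,0,0,0],[0.0033,0,0.1667,0,0,0],[0.0033,0,0.25,0,0,0],[0.0033,0,0.3,0,0,0],[0.0033,0,0.3333,0,0,0],[0.0033,0,0.3333,0,0,0],[0.0033,0,0.3333,0,0,0]]]}}

```text
clock: 7.12
tool_pos: [0.5875, -0.2483, 0.03]
orientation: [180.0, -0.0, -23.9]
force: [0.4, 0.2, 0.7]
opening: 0.0618
gripper_force: 0.0
```

{"op": "send_rows", "data": {"plan": [[[0,0,0,0,0,0],[0,0,0,0,0,0],[0,0,0,0,0,0],[0,0,0,0,0,0],[0,0,0,0,0,0],[0,0,0,0,0,0],[0,0,0,0,0,0],[0,0,0,0,0,0]]], "fingers": 0}}

```text
clock: 7.78
tool_pos: [0.5874, -0.2487, 0.03]
orientation: [-180.0, -0.0, -24.0]
force: [-1.2, 0.6, 5.4]
opening: 0.03
gripper_force: 29.8
```

In the tool's units: -9 cm is -0.3, -8 cm is -0.2667.

{"op": "send_rows", "data": {"plan": [[[0,0,-0.0167,0,0,0],[0,0,-0.0667,0,0,0],[0,0,-0.1333,0,0,0],[0,0,-0.2,0,0,0],[0,0,-0.2667,0,0,0],[0,0,-0.3,0,0,0],[0,0,-0.3,0,0,0],[0,0,-0.3,0,0,0]]]}}

```text
clock: 8.45
tool_pos: [0.587, -0.2486, 0.1195]
orientation: [-180.0, -0.0, -24.0]
force: [-0.7, -0.4, -1.9]
opening: 0.03
gripper_force: 29.8
```

Run:
```python
from h import *
t=ctrl.snapshot("top"); sd=ctrl.snapshot("side")
o=ctrl.get_obs(); p=o["tool_pos"];print(p,o["orientation"],o["opening"],o["gripper_force"])
W=np.hstack([cv2.resize(sd["img"][150:270,230:350],(480,480)),cv2.resize(t["img"][165:245,55:215],(320,160)).repeat(3,0)]) 
cv2.imwrite("pics/f2.png",W[:,:,::-1])
# refined feeder from the top view, walls etc. later
print(rel((*p,-24),(*fd(.042),.13,-85)))
```

```text
[ 0.58620702 -0.24844761  0.11816152] [ 1.79987338e+02  1.19077625e-01 -2.40136768e+01] 0.029919918334648604 29.77984517812729
(array([-17.1 , -32.77,  -1.18]), array([ 0., -0., 61.]))
```

View pics/f2.png

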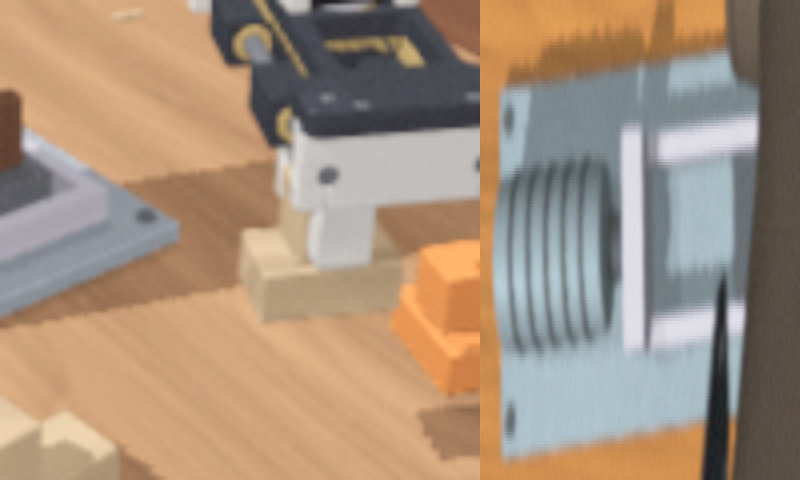

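In the tool's units: -21 cm is -0.7, -17.8 cm is -0.5933, 40 degrees is 0.8889.

{"op": "send_rows", "data": {"plan": [[[0,0,-0.0667,0,0,0],[-0.0333,-0.0667,-0.1333,0,0,0.1111],[-0.09,-0.1667,-0.15,0,0,0.2222],[-0.1467,-0.2733,-0.15,0,0,0.3556],[-0.2,-0.38,-0.15,0,0,0.4889],[-0.2567,-0.4867,-0.15,0,0,0.6222],[-0.3133,-0.5933,-0.15,0,0,0.7556],[-0.3667,-0.7,-0.15,0,0,0.8889]]]}}

```text
clock: 9.22
tool_pos: [0.5708, -0.0106, 0.1632]
orientation: [179.9, 0.0, -64.3]
force: [1.6, 0.1, -0.5]
opening: 0.03
gripper_force: 29.8
```

Run:
```python
from h import *
Ra=R.from_euler('xyz',[180,0,-24],degrees=True); c=np.array([.5874,-.2486,.120])+Ra.apply([-.11,-.21,-.045]); print(c)
print(rel((*c,-64),(*(fd(.040)+[0,.001]),.165,-85)))
```

```text
[ 0.57232469 -0.01201442  0.165     ]
(array([-12.58,  -5.11,  -0.  ]), array([ 0., -0., 21.]))
```

In the tool's units: -12.6 cm is -0.42, -11.5 cm is -0.3833, 21 degrees is 0.4667.

{"op": "send_rows", "data": {"plan": [[[-0.1,-0.04,0,0,0,0.1333],[-0.2,-0.08,0,0,0,0.2667],[-0.3,-0.1233,0,0,0,0.3778],[-0.3833,-0.1567,0,0,0,0.4444],[-0.42,-0.17,0,0,0,0.4667],[-0.42,-0.17,0,0,0,0.4667],[-0.42,-0.17,0,0,0,0.4667],[-0.42,-0.17,0,0,0,0.4667]]]}}

```text
clock: 9.88
tool_pos: [0.5621, 0.1229, 0.1636]
orientation: [179.9, -0.0, -85.0]
force: [-0.3, 0.3, -1.0]
opening: 0.0298
gripper_force: 29.8
```

In the tool's units: 7 cm is 0.2333, 6.5 cm is 0.2167.

{"op": "send_rows", "data": {"plan": [[[0,0,0.0667,0,0,0],[0,0,0.1333,0,0,0],[0,0,0.1833,0,0,0],[0,0,0.2167,0,0,0],[0,0,0.2333,0,0,0],[0,0,0.2333,0,0,0],[0,0,0.2333,0,0,0]]]}}

```text
clock: 10.47
tool_pos: [0.563, 0.1231, 0.0949]
orientation: [-180.0, -0.0, -85.0]
force: [-1.2, 0.3, -0.5]
opening: 0.03
gripper_force: 29.8
```

Run:
```python
from h import *
t=ctrl.snapshot("top"); sd=ctrl.snapshot("side")
o=ctrl.get_obs(); p=o["tool_pos"];print(p,o["orientation"],fd(.04))
W=np.hstack([cv2.resize(sd["img"][110:230,135:275],(560,480)),cv2.resize(t["img"][145:265,95:155],(240,480))]) 
cv2.imwrite("pics/p1.png",W[:,:,::-1])
```

```text
[0.56325778 0.12360376 0.09554039] [-1.79914724e+02  2.72119512e-02 -8.49927750e+01] [0.56308623 0.12245221]
```

View pics/p1.png

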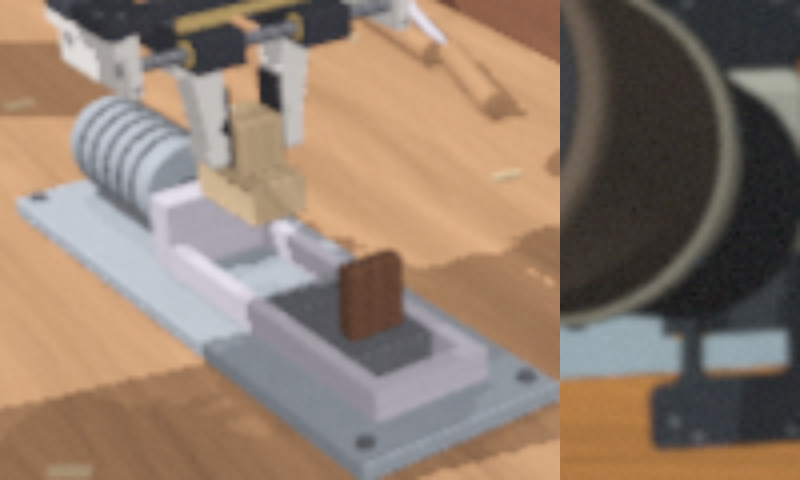

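The side crop shows the follower open with its handle at (370,295). The foot hangs over the open track with its lower corners at about (257,224), (303,210) and (202,195), and I'll check those in feeder coordinates.

Run:
```python
from h import *
t=ctrl.snapshot("side")
c,s=np.cos(np.radians(YAW)),np.sin(np.radians(YAW))
def loc(q,z):
    w=ray(t,np.array(q)/4+[135,110],z)[:,:2]-O; return (w@np.array([[c,-s],[s,c]])*1000).round(1)
print("foot",loc([(257,224),(303,210),(202,195)],.065))
print("stop top",loc([(168,196),(152,197)],.057), "rear outer",loc([(375,390),(487,349)],.03),"handle top",loc([(342,264),(402,252)],.074),"wall in near slab face corners",loc([(250,302)],.03))
```

```text
foot [[ 68.2 -12.4]
 [ 68.9  18.3]
 [ 15.3 -17.3]]
stop top [[-11.3 -25.8]
 [-16.  -34.1]] rear outer [[208.8 -31.2]
 [211.6  40.3]] handle top [[153.2 -11.8]
 [161.5  21.5]] wall in near slab face corners [[ 88.5 -32.2]]
```

In the tool's units: 5 cm is 0.1667, 1.5 cm is 0.05.

{"op": "send_rows", "data": {"plan": [[[0,0,0.05,0,0,0],[0,0,0.1,0,0,0],[0,0,0.1333,0,0,0],[0,0,0.1567,0,0,0],[0,0,0.1667,0,0,0],[0,0,0.1667,0,0,0]]]}}

```text
clock: 11.12
tool_pos: [0.5624, 0.1234, 0.0442]
orientation: [180.0, -0.0, -85.0]
force: [-0.1, -0.1, -0.5]
opening: 0.0301
gripper_force: 29.8
```

In the tool's units: 0.3 cm is 0.01, 0.2 cm is 0.0067.

{"op": "send_rows", "data": {"plan": [[[0,0,0.0033,0,0,0],[0,0,0.0067,0,0,0],[0,0,0.01,0,0,0],[0,0,0.01,0,0,0],[0,0,0.01,0,0,0]]]}}

```text
clock: 11.53
tool_pos: [0.563, 0.1237, 0.042]
orientation: [-179.9, 0.0, -85.0]
force: [0.7, -0.6, 0.4]
opening: 0.0302
gripper_force: 29.8
```

Free in the track with no contact force, so the foot is at the floor level. I'll release it, going down 1 mm more first.

In the tool's units: 0.1 cm is 0.0033.

{"op": "send_rows", "data": {"plan": [[[0,0,0.0033,0,0,0],[0,0,0.0033,0,0,0],[0,0,0.0033,0,0,0]]]}}

```text
clock: 11.78
tool_pos: [0.5631, 0.1237, 0.0419]
orientation: [-179.9, 0.0, -85.0]
force: [-3.6, 0.5, 10.8]
opening: 0.0297
gripper_force: 29.8
```

{"op": "send_rows", "data": {"plan": [[[0,0,0,0,0,0],[0,0,0,0,0,0],[0,0,0,0,0,0],[0,0,0,0,0,0],[0,0,0,0,0,0],[0,0,0,0,0,0]]], "fingers": 0.65}}

```text
clock: 12.28
tool_pos: [0.5625, 0.1234, 0.0404]
orientation: [180.0, -0.0, -85.0]
force: [-0.1, -0.1, -0.8]
opening: 0.0563
gripper_force: 0.0
```

In the tool's units: -10 cm is -0.3333, -8 cm is -0.2667.

{"op": "send_rows", "data": {"plan": [[[0,0,-0.0333,0,0,0],[0,0,-0.1,0,0,0],[0,0,-0.1667,0,0,0],[0,0,-0.2667,0,0,0],[0,0,-0.3333,0,0,0],[0,0,-0.3333,0,0,0],[0,0,-0.3333,0,0,0]]]}}

```text
clock: 12.87
tool_pos: [0.5633, 0.1239, 0.1426]
orientation: [-179.8, 0.1, -85.0]
force: [0.3, 0.1, -0.2]
opening: 0.0566
gripper_force: 0.0
```

Run:
```python
from h import *
sd=ctrl.snapshot("side")
o=ctrl.get_obs(); p=o["tool_pos"];print(p,o["orientation"])
W=cv2.resize(sd["img"][110:230,135:275],(560,480)) 
cv2.imwrite("pics/p2.png",W[:,:,::-1])
print(rel((*p,-85),(*(fd(.186)+[0,.001]),.14,-85)))
```

```text
[0.56255245 0.12356672 0.14128041] [-1.79943154e+02  4.47930763e-02 -8.50064063e+01]
(array([14.62, -0.05,  0.13]), array([0., 0., 0.]))
```

View pics/p2.png

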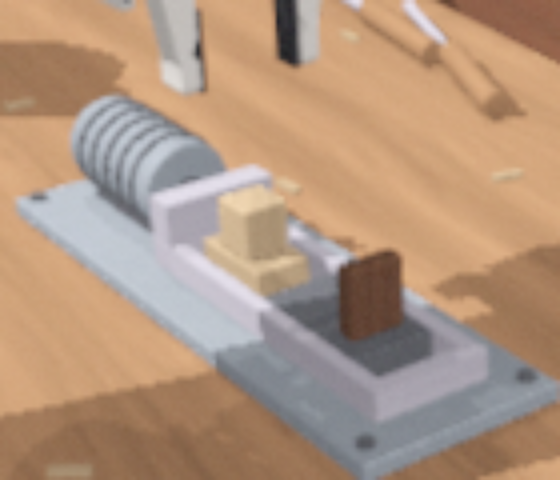

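The foot stands upright in the open track with its base at (255,260), and the follower is still held back. Next I'll move behind the handle with the fingers shut and push.

In the tool's units: 14.6 cm is 0.4867, 13 cm is 0.4333.

{"op": "send_rows", "data": {"plan": [[[0.1,0,0,0,0,0],[0.2167,0,0,0,0,0],[0.3333,0,0,0,0,0],[0.4333,0,0,0,0,0],[0.4867,0,0,0,0,0],[0.4867,0,0,0,0,0],[0.4867,0,0,0,0,0],[0.4867,0,0,0,0,0]]], "fingers": 0}}

```text
clock: 13.58
tool_pos: [0.5748, -0.0218, 0.1398]
orientation: [179.9, -0.0, -85.0]
force: [0.3, -0.0, 0.8]
opening: 0.0091
gripper_force: 0.0
```

In the tool's units: 9 cm is 0.3, 8 cm is 0.2667.

{"op": "send_rows", "data": {"plan": [[[0,0,0.0667,0,0,0],[0,0,0.1333,0,0,0],[0,0,0.2,0,0,0],[0,0,0.2667,0,0,0],[0,0,0.3,0,0,0],[0,0,0.3,0,0,0],[0,0,0.3,0,0,0]]]}}

```text
clock: 14.17
tool_pos: [0.5753, -0.0214, 0.0505]
orientation: [179.9, -0.0, -84.9]
force: [0.5, -0.2, 0.7]
opening: -0.0
gripper_force: 0.0
```

In the tool's units: -2.2 cm is -0.0733, -1.9 cm is -0.0633.

{"op": "send_rows", "data": {"plan": [[[-0.0167,0,0,0,0,0],[-0.03,0,0,0,0,0],[-0.0433,0,0,0,0,0],[-0.0533,0,0,0,0,0],[-0.0633,0,0,0,0,0],[-0.0733,0,0,0,0,0]]]}}

```text
clock: 14.67
tool_pos: [0.5737, 0.0004, 0.0511]
orientation: [-179.9, 0.0, -85.0]
force: [1.7, -0.9, 0.6]
opening: 0.0002
gripper_force: 0.6
```

In the tool's units: -1.4 cm is -0.0467, -1.2 cm is -0.04.

{"op": "send_rows", "data": {"plan": [[[-0.01,0,0,0,0,0],[-0.02,0,0,0,0,0],[-0.03,0,0,0,0,0],[-0.04,0,0,0,0,0],[-0.0467,0,0,0,0,0],[-0.0467,0,0,0,0,0],[-0.0467,0,0,0,0,0]]]}}

```text
clock: 15.25
tool_pos: [0.5721, 0.014, 0.0505]
orientation: [180.0, -0.0, -85.0]
force: [-0.6, 0.5, 0.2]
opening: 0.0006
gripper_force: 0.0
```

Run:
```python
from h import *
sd=ctrl.snapshot("side")
o=ctrl.get_obs(); print(o["tool_pos"],o["force"])
cv2.imwrite("pics/p3.png",cv2.resize(sd["img"][110:230,135:275],(560,480))[:,:,::-1])
```

```text
[0.57214476 0.01396976 0.05050929] [0.08647494 0.2439571  0.37491129]
```

View pics/p3.png

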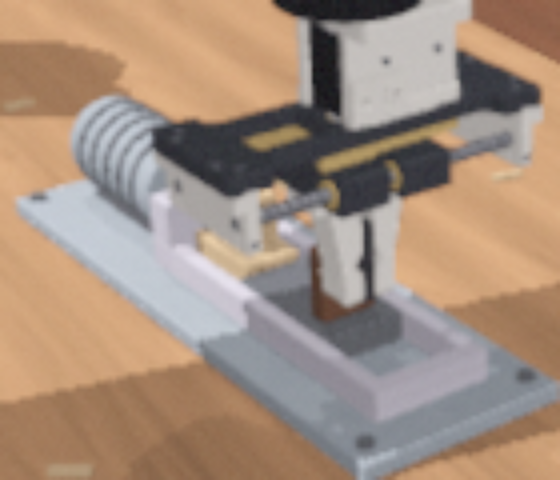

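In the tool's units: -12 cm is -0.4, -9 cm is -0.3.

{"op": "send_rows", "data": {"plan": [[[0.0333,0,0,0,0,0],[0.0667,0,0,0,0,0],[0.1,0,0,0,0,0],[0.1,0,-0.1,0,0,0],[0.1,0,-0.2,0,0,0],[0.1,0,-0.3,0,0,0],[0.1,0,-0.4,0,0,0],[0.1,0,-0.4,0,0,0]]]}}

```text
clock: 15.97
tool_pos: [0.5782, -0.0169, 0.1771]
orientation: [-179.4, 0.0, -85.0]
force: [1.6, 0.6, -0.0]
opening: 0.0004
gripper_force: 0.0
```

Run:
```python
from h import *
sd=ctrl.snapshot("side")
o=ctrl.get_obs(); print(o["tool_pos"],o["force"])
cv2.imwrite("pics/p4.png",cv2.resize(sd["img"][110:230,135:275],(560,480))[:,:,::-1])
```

```text
[ 0.57686731 -0.01672938  0.17425442] [-0.10827247 -0.16751428 -0.87920531]
```

View pics/p4.png

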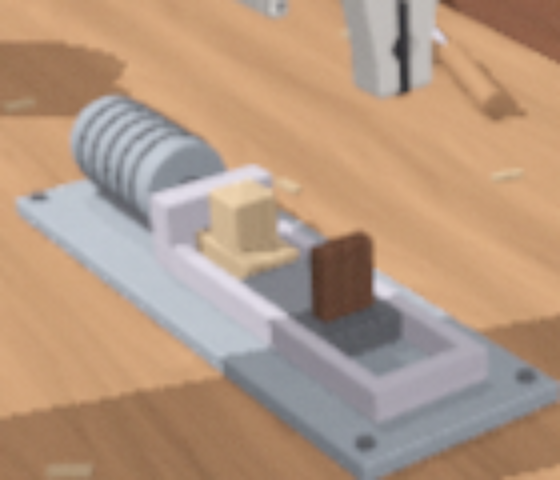

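The handle has moved forward to (342,275) and the foot to (243,225), so I'll check the numbers against what clamped should give.

Run:
```python
from h import *
t=ctrl.snapshot("side"); tp=ctrl.snapshot("top")
c,s=np.cos(np.radians(YAW)),np.sin(np.radians(YAW))
def loc(q,z):
    w=ray(t,np.array(q)/4+[135,110],z)[:,:2]-O; return (w@np.array([[c,-s],[s,c]])*1000).round(1).tolist()
print("handle top rear edge",loc([(313,248),(372,236)],.074),"was",loc([(342,264),(402,252)],.074))
print("neck top, before",loc([(220,200),(250,215),(287,202),(258,186)],.068),"now",loc([(211,194),(241,209),(276,195),(246,180)],.068))
for j in(.045,.055): print(j,((proj(t,[[*fd(.085+j+.007,b+.004),.074] for b in(-.018,.018)])-[135,110])*4).round().tolist())
cv2.imwrite("pics/p5.png",cv2.resize(tp["img"][165:245,90:230],(798,456),interpolation=cv2.INTER_CUBIC)[:,:,::-1])
```

```text
handle top rear edge [[128.1, -13.5], [135.8, 20.0]] was [[153.2, -11.8], [161.5, 21.5]]
neck top, before [[33.4, -15.6], [61.2, -12.5], [59.6, 13.5], [30.5, 12.0]] now [[23.0, -15.6], [51.2, -12.4], [47.6, 13.6], [18.8, 10.9]]
0.045 [[322.0, 254.0], [376.0, 236.0]]
0.055 [[332.0, 261.0], [387.0, 242.0]]
```

View pics/p5.png

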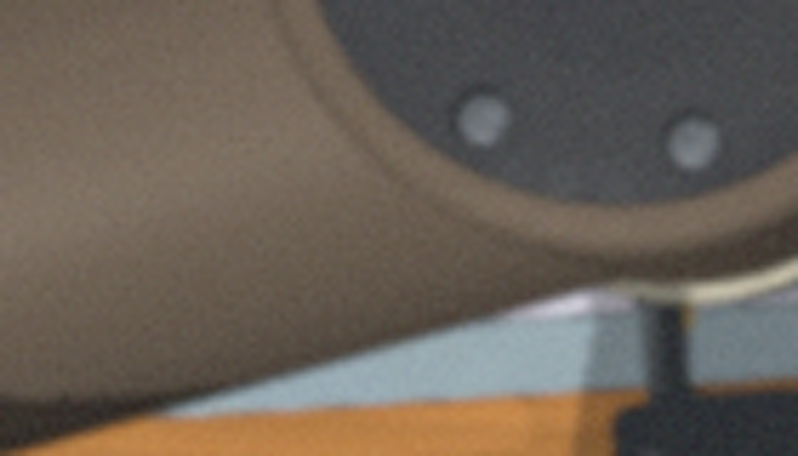

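```bash
python3 -c "
from plant import ctrl
print(ctrl.close_job())"
```

```text
the job is handed in; nothing more can be done
None
```

I loaded the short oblong foot and handed the job in at about 16 s: it measured about 30 mm from the stop plate and the follower 46 mm back (expected 30 and 45). I viewed 11 pictures, one over the limit of 10, and the last, a top view, was blocked by the arm, so squareness rests on the side view alone.

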